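# Open the chest's combination padlock and hold it up open

### The arm

A 6-joint arm with a two-finger parallel gripper is mounted at the origin on the work surface. World frame = base frame: x ahead of the robot, y to its left, z up, the work surface at z = 0. Lengths are in m, angles in rad, forces in N, time in s.
With the tool pointing down it reaches from about 0.25 to 0.775 m from the base axis. Payload 4 kg.
Tool frame: the origin (TCP) lies between the finger pads; the fingertips stand 14 mm ahead of it and the grasp point (between the pads) lies 5 mm behind it (robot.tips_ahead is the distance from the TCP to the fingertips, in m); z points along the fingers, y is the direction in which the jaws open and shut (so a half turn about z gives the same grasp; the last joint's range is limited). The gripper opens to 94 mm and grips with 3 to 60 N. Pads are 16 mm wide; open, the fingers measure 119 mm over their backs; the gripper's body (75 mm by 177 mm) begins 78 mm behind the grasp point.
Start: joints at [-1.224, 0.087, 1.371, -0, 1.684, -0.103], TCP at [0.239, -0.495, 0.22] pointing down, gripper open.
Joint ranges: [-3.1, 3.1], [-0.76, 2.03], [0.27, 2.55], [-1.08, 4.22], [0.17, 2.65], [-2.57, 2.57]. Speed limits (rad/s): [2.79, 2.79, 3.14, 3.14, 3.14, 3.14].

### API

Orientations are given as [roll, pitch, yaw] about the fixed x, y, z axes, in that order (R = Rz(yaw) Ry(pitch) Rx(roll)).
In Python, from bench import robot, optics, job gives the robot as it stands.
- The arm moves only by the tool apply_moves, never from a script. Its argument "moves" is a list of rows, each a list of 3 entries, a list of its own where there are three numbers: the shift along the tool's x, y, z in cm, then the turn, a rotation vector about the tool's x, y, z in rad, then the opening, from 0 (shut) to 1 (fully open). In form: [[[tx, ty, tz], [rx, ry, rz], grip], ...]. A call has exactly 10 rows; each row is the pose to reach, as a shift and turn from the pose commanded when the call began, along the tool's axes at that moment; what a row does not reach only later rows make up. A row lasts 1/12 s, in which the tool goes at most 41.7 mm and 7.16 degrees, less where a joint would pass 70% of its speed; a pose out of reach is approached as far as the arm can. A call with a gripper value outside its range is refused whole. The fingers move at their own pace and stop on an object; the grip force is fixed at half the most. Time passes only in rows, so rows that repeat a pose let the fingers close, or fill a call up. It gives the time, the measured TCP pose, the force and the opening at its end, in the units of the state.
- robot.get_obs(): the state, without advancing time (a new reading comes with each control period).
- optics.snapshot(name): name is "side" or "top"; returns the picture (420x560x3 uint8, red, green, blue); there is no depth.
- optics.get_calibration(name): a dict with "fx", "fy", "cx", "cy" (pixels), "rvec" (rotation vector, rad) and "tvec" (3), from world to camera coordinates, as OpenCV has them. Camera axes: x right, y down, z forward; pixel columns grow to the right and rows downward; lengths in m; the calibration is good to about 2 mm. A picture is of the moment at which its call begins. get_calibration takes no time and is no camera call.
- job.close_job(): hands the job in, once; it reports no verdict.
The state is a dict: "time": time; "joint_positions": joint angles; "qvel": joint speeds; "joint_torque": joint torques, N m; "tool_pos": TCP position; "ee_rot": TCP orientation; "wrist_force": force on the tool from outside, world axes, zero at the start; "wrist_torque": the same for the moment, N m; "width": finger opening in m.
Only numpy, scipy, OpenCV 4.12 (cv2) and the standard library are available. Lean on these libraries where they do the work, as an engineer would, in place of code of your own. Each camera call takes 0.05 s, during which the arm holds its last target.

### The job

The stall chest is fastened by a brass combination padlock lying on its lid. Turn the black dial, feeling it click from notch to notch, until its white pointer rests in the notch at the red dot; then pull the steel shackle all the way out, take the opened padlock off the hasp staple and finish while still holding it: level, dial upwards, shackle out, above the middle of the round green show mat and at least 12 cm above the table. Do not put it down or let go, and leave the maul, the carved block and the red tin where they are.

Things in the scene. Friction and masses are not known exactly. Their poses are not given: they have to be found in the camera images.
- chest: Fixed wooden chest 260 (x) x 180 (y) x 80 mm high with brass corners, turned up to 0.3 rad; origin: centre of its underside. On the flat lid the lock lies at chest x +40, y 0, z 80 mm among steel corner lugs 8 mm high, 1.5 mm clear of the lock; they hold it against turning and pulling. Along the lock's two 56 mm sides the middle 48 mm is free of lugs.
- staple (a point): Top of the fixed hasp staple on the lid, a steel arch of 6 mm round bar, 27 mm high above the lid, 24 mm wide along the chest's y, at chest x +5, y -23 mm. Axes as the chest's. The shackle's short leg passes under it, so the lock cannot be lifted until the shackle is out; then it lifts straight up.
- lock: Loose brass padlock lying flat, dial up, 0.35 to 0.5 kg; axes as the chest's at the start. Body 56 (x) x 64 (y) x 26 mm high; origin: centre of its underside. The shackle leaves its -x face. On top, white dots round the dial mark notches, the larger red dot on the -x side the opening notch. Can be lifted by the body across the 64 mm or by the dial's bar.
- dial_grip (a point): Centre of the dial's black grip bar, on the dial's upright axis, 43 mm above the lock's underside; turns with the dial. Bar 36 mm long along this x, 12 mm wide along y, 24 mm high, on a black disc 40 mm in diameter and 5 mm high. A white pointer line runs from the axis to the bar's -x end.
- dial (a joint): Dial angle, rad, growing counter-clockwise seen from above; 0: pointer at the red dot. Stops at -1.4 and 0.75. Spring notches at -1.3, -0.65, 0 (opens) and 0.65; it settles within 0.08 of the nearest, about 0.05 N m over the humps. Starts in one of the two lowest. The shackle can be drawn only within about 0.2 rad of 0.
- shackle (a joint): How far the shackle is drawn out of the lock along the lock's -x, m: 0 shut, 0.026 fully out (end stop). About 3 N of friction; stays where it is left. Its short leg is clear of the staple beyond 0.021.
- bow (a point): Middle of the shackle's crossbar, on the bar's centre line, 78 mm from the lock's origin along its -x when shut, 13 mm above the lid; moves with the shackle, axes as the lock's. Level U of 9 mm round steel bar, 55 mm wide over its legs, 37 mm between them; 35 mm free inside the U between crossbar and staple.
- mat: Fixed round green show mat on the table, 130 mm diameter, 4 mm thick, white dot in the middle; origin at the centre of its underside. Stands beside the chest, to its left or right.
- maul: Bystander: upright turned wooden maul, 72 mm diameter, 212 mm tall; origin at the centre of its foot.
- block: Bystander: carved dark wood block 90 x 140 x 22 mm lying flat; origin at the centre of its underside.
- tin: Bystander: red round tin with a pale lid, 72 mm diameter, 50 mm tall; origin at the centre of its underside.

How it is judged:
On the way, in this order (a step that is already met when the one before it is completed fails the run):
1. the dial rests at the red dot (within 0.2 rad) with the shackle still shut and the lock still on the chest (value of joint dial between -0.2 and 0.2 rad and value of joint shackle below 0.005 m and distance of lock from where it was at the start of the episode below 0.01 m), for 0.2 s.
2. the shackle is drawn out (more than 21 mm) (value of joint shackle above 0.021 m), for 0.2 s.
At the end, for the whole second after the job is handed in: The robot holds the padlock still in its fingers, shackle out (more than 18 mm), underside at least 115 mm above the table, centre within 50 mm of the mat's middle seen from above, level within 0.4 rad with the dial upwards, touching neither the chest nor the mat (value of joint shackle above 0.018 m and height (world z) of lock above 0.115 m and horizontal distance between lock and mat below 0.05 m and angle between lock's own z axis and vertical below 0.4 rad and linear speed of lock below 0.03 m/s and contact force between the fingers and lock above 1 N and contact force between lock and chest below 0.2 N and contact force between lock and mat below 0.2 N); the arm keeps its last pose, push and grip.
It fails at once if the maul is disturbed (moved more than 20 mm or tipped) (distance of maul from where it was at the start of the episode above 0.02 m or angle between maul's own z axis and vertical above 0.3 rad).
It fails at once if the block is disturbed (moved more than 20 mm or tipped) (distance of block from where it was at the start of the episode above 0.02 m or angle between block's own z axis and vertical above 0.3 rad).
It fails at once if the tin is disturbed (moved more than 20 mm or tipped) (distance of tin from where it was at the start of the episode above 0.02 m or angle between tin's own z axis and vertical above 0.3 rad).
It also fails if it takes over 67 s, if anything falls off the work surface, if the arm or the gripper's body presses on something with over 40 N, if the wrist force passes 120 N, or if a joint passes its speed limit or range.

## Working session

There is one attempt and no reset: what is moved stays moved. The work goes in short steps, Python scripts to look and compute and a tool call to move; the robot and the scene stay as the last step left them, time stands still between calls to the robot, and variables do not carry over. Pictures are saved under pics/ and viewed, and the job is handed in when it is done.

Besides the shell and the picture viewer there is one more tool, called after "Call:" by a JSON object that holds its "op" and its "data". apply_moves: Moves the arm, as the interface text tells. Its arguments: {"type":"object","properties":{"moves":{"type":"array"}},"required":["moves"]}

```bash
mkdir -p pics; ls; python3 - <<'E'
from bench import robot, optics, job
import cv2, numpy as np
print(robot.get_obs())
for n in ("top","side"):
    im=optics.snapshot(n); cv2.imwrite(f"pics/{n}0.png",im[:,:,::-1]); np.save(f"pics/{n}0.npy",im)
    c=optics.get_calibration(n); print(n,c)
    R=cv2.Rodrigues(np.array(c['rvec'],float))[0]; print(-R.T@np.array(c['tvec']).ravel(), R)
E
```

```text
pics
{'time': 0.0, 'joint_positions': array([-1.22410410e+00,  8.79285437e-02,  1.37221678e+00,  1.87253262e-05,
        1.68362909e+00, -1.03130451e-01]), 'qvel': array([1.17812743e-05, 2.51945940e-04, 7.53153511e-04, 1.34223367e-03,
       2.57433538e-04, 9.68699945e-04]), 'joint_torque': array([-7.77727873e-04, -3.40186930e+01, -3.02426684e+01,  7.14186486e-02,
        3.29769740e-02, -1.60724262e-04]), 'tool_pos': array([ 0.23895248, -0.49480449,  0.21833764]), 'ee_rot': array([-3.13942440e+00, -2.43119446e-04,  4.49824503e-01]), 'wrist_force': array([ 0.84030253, -0.34343451, -0.17644471]), 'wrist_torque': array([-0.01056257, -0.02716704,  0.0166676 ]), 'width': 0.09382715433333554}
top {'fx': 443.26389057319966, 'fy': 443.26389057319966, 'cx': 282.8481466555269, 'cy': 203.16204376665598, 'rvec': array([ 2.04046834, -2.17355835,  0.24407773]), 'tvec': array([0.01506896, 0.63562323, 1.12035203])}
[ 0.37379249 -0.00633293  1.23274966] [[-0.06330737 -0.99799237  0.00184518]
 [-0.97354576  0.06134966 -0.22010196]
 [ 0.21954688 -0.01573044 -0.97547513]]
side {'fx': 523.9873713017095, 'fy': 523.9873713017095, 'cx': 272.0980487625637, 'cy': 212.79284654798863, 'rvec': array([ 0.7488437 , -2.62251289,  1.09404684]), 'tvec': array([0.52946661, 0.31935764, 1.45375055])}
[0.03573759 0.96884674 1.24730656] [[-0.85091997 -0.52523639  0.00787039]
 [-0.37511108  0.5970813  -0.70907376]
 [ 0.36773208 -0.60631729 -0.70509039]]
```

View pics/top0.png

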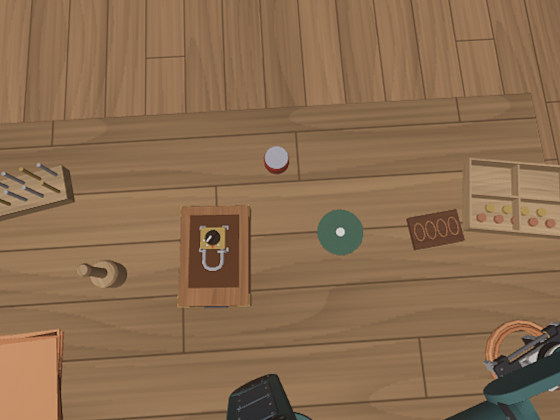

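View pics/side0.png

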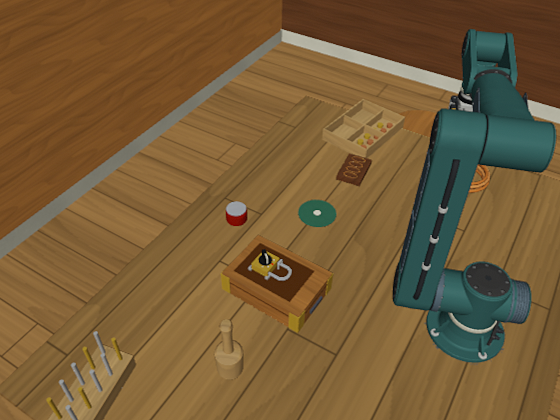

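The top view shows the chest around (215,256), the lock at (213,238) with its shackle towards the robot, the mat dot at (340,232), the tin at (277,158), the maul foot at (105,273) and the block at (435,229). I'll zoom in on the chest next.

```bash
cat > h.py <<'E'
from bench import robot, optics, job
import cv2, numpy as np
def cal(n):
    c=optics.get_calibration(n); K=np.array([[c['fx'],0,c['cx']],[0,c['fy'],c['cy']],[0,0,1.]])
    return K,np.array(c['rvec'],float),np.array(c['tvec'],float)
def ray(n,uv):
    K,r,t=cal(n); R=cv2.Rodrigues(r)[0]
    d=R.T@np.linalg.inv(K)@np.array([uv[0],uv[1],1.]); return -R.T@t,d
def onplane(n,uv,z):
    o,d=ray(n,uv); return o+d*(z-o[2])/d[2]
def tri(a,b):
    o1,d1=ray('top',a);o2,d2=ray('side',b)
    A=np.c_[d1,-d2]; s=np.linalg.lstsq(A,o2-o1,rcond=None)[0]
    p=o1+s[0]*d1;q=o2+s[1]*d2; return (p+q)/2,np.linalg.norm(p-q)
def proj(n,P):
    K,r,t=cal(n); return cv2.projectPoints(np.array(P,float).reshape(-1,3),r,t,K,None)[0].reshape(-1,2)
def snap(n,tag):
    im=optics.snapshot(n); np.save(f'pics/{n}{tag}.npy',im); return im
def crop(im,x,y,w,h,s,f):
    cv2.imwrite(f,cv2.resize(im[y:y+h,x:x+w,::-1],None,fx=s,fy=s,interpolation=cv2.INTER_CUBIC))
E
python3 - <<'E'
from h import *
t=np.load('pics/top0.npy'); s=np.load('pics/side0.npy')
crop(t,175,200,80,60+52,5,'pics/topz.png'); crop(s,215,225,125,105,6,'pics/sidez.png')
E
```

```text
(no output)
```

View pics/topz.png

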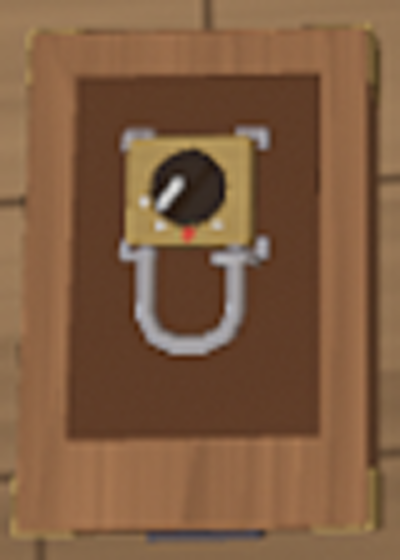

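View pics/sidez.png

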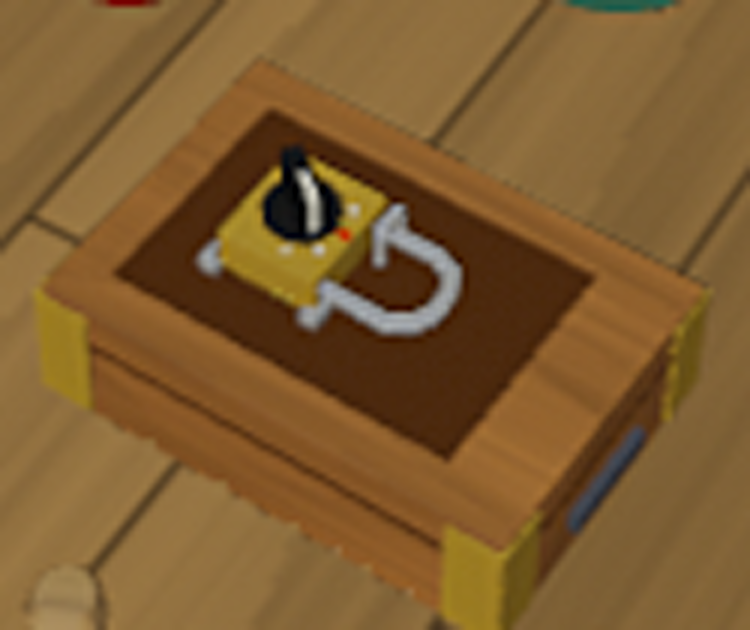

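```bash
python3 - <<'E'
from h import *
t=np.load('pics/top0.npy'); s=np.load('pics/side0.npy')
# chest lid corners by hand (crop/5 + offset), z=.08
C=np.array([[30,33],[373,30],[378,530],[14,534]])/5+[175,200]-0.4
P=np.array([onplane('top',c,.08) for c in C]); print('outer',P[:,:2].round(4).tolist(), [np.linalg.norm(P[i]-P[(i+1)%4]).round(4) for i in range(4)], P.mean(0).round(4))
I=np.array([[77,75],[320,73],[320,437],[67,438]])/5+[175,200]-0.4
Q=np.array([onplane('top',c,.08) for c in I]);
for nm,X in(('o',P),('i',Q)):
  print(nm,X.mean(0).round(4),[np.arctan2(*(X[a]-X[b])[1::-1]).round(3) for a,b in((0,3),(1,2))],[(np.arctan2(*(X[a]-X[b])[1::-1])-np.pi/2).round(3) for a,b in((0,1),(3,2))])
# mask yellow lock
hsv=cv2.cvtColor(t,cv2.COLOR_RGB2HSV)
roi=np.zeros(t.shape[:2],bool); roi[222:252,195:232]=1
print(hsv[230,203],hsv[240,222])
m=((hsv[...,0]>18)&(hsv[...,0]<32)&(hsv[...,1]>110)&(hsv[...,2]>90)&roi).astype(np.uint8)
cs=cv2.findContours(m,0,2)[0]; c=max(cs,key=cv2.contourArea)
r=cv2.minAreaRect(c); print('rect',r); print('lock top',onplane('top',r[0],.106))
B=cv2.boxPoints(r); BB=np.array([onplane('top',b,.106) for b in B]); print(BB.round(4).tolist())
red=((t[...,0]>180)&(t[...,1]<110)&roi); ys,xs=np.nonzero(red); print('red',xs.mean(),ys.mean(),len(xs),onplane('top',(xs.mean(),ys.mean()),.107))
blk=((t.max(2)<75)&roi)|((t.min(2)>140)&roi&(np.indices(t.shape[:2])[0]<243)&(np.indices(t.shape[:2])[0]>228)&(np.indices(t.shape[:2])[1]>206)&(np.indices(t.shape[:2])[1]<218)); 
cs=cv2.findContours(blk.astype(np.uint8),0,2)[0]; c=max(cs,key=cv2.contourArea); print('disc',cv2.minEnclosingCircle(c)); print(onplane('top',cv2.minEnclosingCircle(c)[0],.113))
# others
def blob(n,im,mask,z):
    cs=cv2.findContours(mask.astype(np.uint8),0,2)[0]; c=max(cs,key=cv2.contourArea); M=cv2.moments(c); u=(M['m10']/M['m00'],M['m01']/M['m00']); print(n,u,cv2.contourArea(c),onplane(n,u,z).round(4))
    return u
idx=np.indices(t.shape[:2])
def box(x0,y0,x1,y1): return (idx[1]>=x0)&(idx[1]<=x1)&(idx[0]>=y0)&(idx[0]<=y1)
a=blob('top',t,box(335,227,346,238)&(t.min(2)>150),.004)
b=blob('side',s,box(308,207,326,218)&(s.min(2)>150),.004)
print('mat dot',tri(a,b))
g=hsv; blob('top',t,box(310,200,370,260)&(t[...,1].astype(int)>t[...,0]+20),.004)
blob('top',t,box(260,142,292,172)&(t.min(2)>120),.05)
E
```

```text
outer [[0.6421, 0.2471], [0.6322, 0.0649], [0.3729, 0.0745], [0.3826, 0.2585]] [np.float64(0.1825), np.float64(0.2595), np.float64(0.1843), np.float64(0.2597)] [0.5075 0.1612 0.08  ]
o [0.5075 0.1612 0.08  ] [np.float64(-0.044), np.float64(-0.037)] [np.float64(-0.054), np.float64(-0.053)]
i [0.5196 0.1623 0.08  ] [np.float64(-0.044), np.float64(-0.041)] [np.float64(-0.055), np.float64(-0.059)]
[ 20 126 170] [ 20 125 173]
rect ((212.5, 237.5), (21.0, 25.0), 90.0)
lock top [0.5487682  0.16096081 0.106     ]
[[0.578, 0.1923, 0.106], [0.574, 0.1281, 0.106], [0.5198, 0.13, 0.106], [0.5238, 0.1935, 0.106]]
red 212.5 246.5 4 [0.52551652 0.16146944 0.107     ]
disc ((212.0, 237.0), 7.280210018157959)
[0.54904371 0.16115463 0.113     ]
top (340.0, 231.5) 48.0 [ 0.559  -0.1808  0.004 ]
side (316.81981981981977, 212.09909909909908) 18.5 [ 0.5582 -0.1834  0.004 ]
mat dot (array([ 0.55785219, -0.18068971,  0.00667883]), np.float64(0.0016306071770336218))
top (339.90859678313916, 231.73033832501386) 1502.5 [ 0.5584 -0.1805  0.004 ]
top (275.9622395833333, 156.96484375) 384.0 [ 0.7736 -0.0146  0.05  ]
```

```bash
python3 - <<'E'
from h import *
L=np.array([.548,.1603,.08]);yaw=-0.045
R=np.array([[np.cos(yaw),-np.sin(yaw),0],[np.sin(yaw),np.cos(yaw),0],[0,0,1]])
pts={'grip top':[0,0,.055],'red':[-.024,0,.027],'bow':[-.078,0,.013],'bowout':[-.0825,0,.017],'staple':[-.035,-.023,.027]}
for c in [(-28,-32),(-28,32),(28,-32),(28,32)]: pts[c]=[c[0]/1e3,c[1]/1e3,.026]
for a in (-1.3,-.65): pts['tip%.2f'%a]=[-.018*np.cos(a),-.018*np.sin(a),.055]
for k,v in pts.items():
    p=L+R@v; t=proj('top',p)[0]; s=proj('side',p)[0]
    print(k,p.round(4),'topcrop',((t-[175,200]+.5)*5).round(0),'sidecrop',((s-[215,225]+.5)*6).round(0))
o=robot.get_obs(); 
E
```

```text
grip top [0.548  0.1603 0.135 ] topcrop [182. 183.] sidecrop [303. 174.]
red [0.524  0.1614 0.107 ] topcrop [190. 238.] sidecrop [345. 236.]
bow [0.4701 0.1638 0.093 ] topcrop [193. 347.] sidecrop [441. 306.]
bowout [0.4656 0.164  0.097 ] topcrop [191. 355.] sidecrop [449. 305.]
staple [0.512  0.1389 0.107 ] topcrop [235. 259.] sidecrop [392. 215.]
(-28, -32) [0.5186 0.1296 0.106 ] topcrop [253. 245.] sidecrop [390. 198.]
(-28, 32) [0.5215 0.1935 0.106 ] topcrop [128. 247.] sidecrop [313. 285.]
(28, -32) [0.5745 0.1271 0.106 ] topcrop [254. 136.] sidecrop [293. 147.]
(28, 32) [0.5774 0.191  0.106 ] topcrop [130. 139.] sidecrop [215. 232.]
tip-1.30 [0.544  0.1778 0.135 ] topcrop [148. 193.] sidecrop [290. 202.]
tip-0.65 [0.5342 0.1718 0.135 ] topcrop [160. 212.] sidecrop [315. 202.]
```

The lock, chest and side view agree to about 2 mm. The lock is at about (0.548, 0.160, 0.08) with yaw about -0.045. The pointer is in the -0.65 notch and the mat is at (0.558, -0.181). Next I'll move above the dial.

```bash
cat >> h.py <<'E'
from scipy.spatial.transform import Rotation as Ro
def go(pos,yaw):
    o=robot.get_obs(); R=Ro.from_euler('xyz',o['ee_rot']); T=Ro.from_euler('xyz',[np.pi,0,yaw])
    print('t',round(o['time'],2),'pos',o['tool_pos'].round(4),'rot',o['ee_rot'].round(3),'w',round(o['width'],4),'F',o['wrist_force'].round(1),'j',o['joint_positions'].round(2))
    print('shift cm',(R.inv().apply(np.array(pos)-o['tool_pos'])*100).round(2),'rot',(R.inv()*T).as_rotvec().round(3))
E
python3 -c "
from h import *
go([.548,.1605,.20],2.447)"
```

```text
t 0.1 pos [ 0.239  -0.4949  0.2184] rot [-3.14 -0.    0.45] w 0.0941 F [-0.   0.2  0.7] j [-1.22  0.09  1.37  0.    1.68 -0.1 ]
shift cm [ 56.32 -45.57   1.94] rot [-1.000e-03 -2.000e-03 -1.997e+00]
```

Call:
{"op": "apply_moves", "data": {"moves": [[[3, -2.4, 0.1], [0, 0, -0.1], 0.6], [[6, -4.9, 0.2], [0, 0, -0.2], 0.6], [[9, -7.3, 0.3], [0, 0, -0.3], 0.6], [[12, -9.7, 0.4], [0, 0, -0.4], 0.6], [[15, -12.1, 0.5], [0, 0, -0.5], 0.6], [[18, -14.6, 0.6], [0, 0, -0.6], 0.6], [[21, -17, 0.7], [0, 0, -0.7], 0.6], [[24, -19.4, 0.8], [0, 0, -0.8], 0.6], [[27, -21.8, 0.9], [0, 0, -0.9], 0.6], [[30, -24.3, 1], [0, 0, -1], 0.6]]}}

```text
time: 0.93
tool_pos: [0.4038, -0.1442, 0.2091]
ee_rot: [-3.141, 0.0, 1.454]
wrist_force: [1.5, -0.3, -0.4]
width: 0.0566
```

```bash
python3 -c "
from h import *
go([.548,.1605,.20],2.447)"
```

```text
t 0.93 pos [ 0.4038 -0.1442  0.2091] rot [-3.141  0.     1.454] w 0.0566 F [ 1.5 -0.3 -0.4] j [-0.48 -0.18  1.65 -0.    1.68 -0.36]
shift cm [31.94 10.78  0.91] rot [-0.    -0.    -0.993]
```

Call:
{"op": "apply_moves", "data": {"moves": [[[3.5, 1.2, 0.1], [0, 0, -0.11], 0.6], [[7, 2.4, 0.2], [0, 0, -0.22], 0.6], [[10.5, 3.6, 0.3], [0, 0, -0.33], 0.6], [[14, 4.8, 0.4], [0, 0, -0.44], 0.6], [[17.5, 6, 0.5], [0, 0, -0.55], 0.6], [[21, 7.1, 0.6], [0, 0, -0.66], 0.6], [[24.5, 8.3, 0.7], [0, 0, -0.77], 0.6], [[28, 9.4, 0.8], [0, 0, -0.88], 0.6], [[30.5, 10.3, 0.9], [0, 0, -0.95], 0.6], [[31.9, 10.8, 0.9], [0, 0, -0.99], 0.6]]}}

```text
time: 1.77
tool_pos: [0.5496, 0.1604, 0.199]
ee_rot: [-3.141, -0.002, 2.445]
wrist_force: [-0.8, -0.1, -0.1]
width: 0.0565
```

```bash
python3 -c "
from h import *
go([.548,.1605,.15],2.447)"
```

```text
t 1.77 pos [0.5496 0.1604 0.199 ] rot [-3.141e+00 -2.000e-03  2.445e+00] w 0.0565 F [-0.8 -0.1 -0.1] j [ 0.18  0.14  1.35  0.    1.65 -0.69]
shift cm [ 0.12 -0.09  4.9 ] rot [-0.001 -0.002 -0.002]
```

Call:
{"op": "apply_moves", "data": {"moves": [[[0, 0, 0.5], [0, 0, 0], 0.6], [[0.1, -0.1, 1], [0, 0, 0], 0.6], [[0.1, -0.1, 1.6], [0, 0, 0], 0.6], [[0.1, -0.1, 2.2], [0, 0, 0], 0.6], [[0.1, -0.1, 2.8], [0, 0, 0], 0.6], [[0.1, -0.1, 3.4], [0, 0, 0], 0.6], [[0.1, -0.1, 4], [0, 0, 0], 0.6], [[0.1, -0.1, 4.5], [0, 0, 0], 0.6], [[0.1, -0.1, 4.9], [0, 0, 0], 0.6], [[0.1, -0.1, 4.9], [0, 0, 0], 0.6]]}}

```text
time: 2.6
tool_pos: [0.5473, 0.1573, 0.1502]
ee_rot: [-3.14, -0.001, 2.44]
wrist_force: [-0.6, 0.9, 0.9]
width: 0.0563
```

```bash
python3 -c "
from h import *
go([.548,.1605,.1285],2.447)
crop(snap('side','1'),200,190,150,130,5,'pics/s1.png');crop(snap('top','1'),150,180,120,130,4,'pics/t1.png')"
```

```text
t 2.6 pos [0.5473 0.1573 0.1502] rot [-3.14e+00 -1.00e-03  2.44e+00] w 0.0563 F [-0.6  0.9  0.9] j [ 0.18  0.16  1.43 -0.    1.56 -0.69]
shift cm [0.16 0.29 2.17] rot [-0.002 -0.001 -0.007]
```

View pics/s1.png

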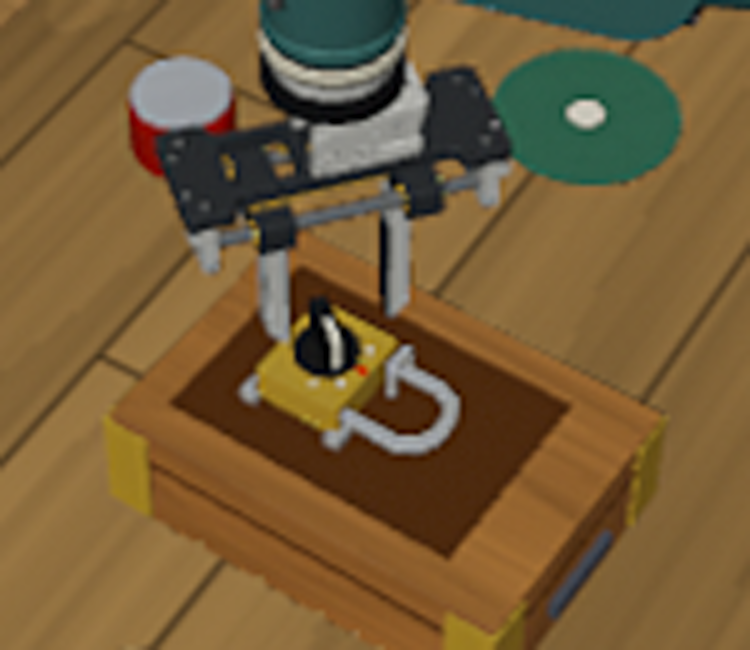

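View pics/t1.png

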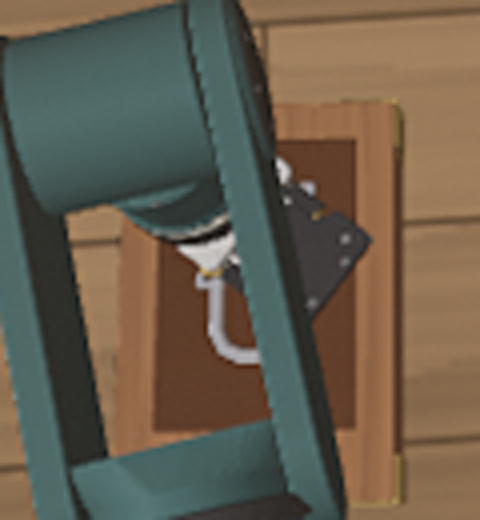

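The fingers straddle the dial bar evenly on both sides, and the pointer at (333,335) is still in the -0.65 notch. I'll descend and close.

Call:
{"op": "apply_moves", "data": {"moves": [[[0.1, 0.2, 0.4], [0, 0, 0], 0.5], [[0.1, 0.2, 0.9], [0, 0, 0], 0.5], [[0.1, 0.2, 1.4], [0, 0, 0], 0.5], [[0.1, 0.2, 1.8], [0, 0, 0], 0.5], [[0.1, 0.2, 2.1], [0, 0, 0], 0.5], [[0.1, 0.2, 2.1], [0, 0, 0], 0.4], [[0.1, 0.2, 2.1], [0, 0, 0], 0.3], [[0.1, 0.2, 2.1], [0, 0, 0], 0.2], [[0.1, 0.2, 2.1], [0, 0, 0], 0], [[0.1, 0.2, 2.1], [0, 0, 0], 0]]}}

```text
time: 3.53
tool_pos: [0.5487, 0.1596, 0.1308]
ee_rot: [3.141, 0.0, 2.44]
wrist_force: [0.7, -1.0, -0.5]
width: 0.0171
```

```bash
python3 -c "
from h import *
go([.548,.1605,.1285],2.447+.65)
print(robot.get_obs()['wrist_torque'])
crop(snap('side','2'),200,190,150,130,5,'pics/s2.png')"
```

```text
t 3.53 pos [0.5487 0.1596 0.1308] rot [3.141 0.    2.44 ] w 0.0171 F [ 0.7 -1.  -0.5] j [ 0.18  0.17  1.46 -0.    1.52 -0.68]
shift cm [0.11 0.02 0.23] rot [ 0.     0.001 -0.657]
[ 0.00117492 -0.10452641 -0.00195136]
```

View pics/s2.png

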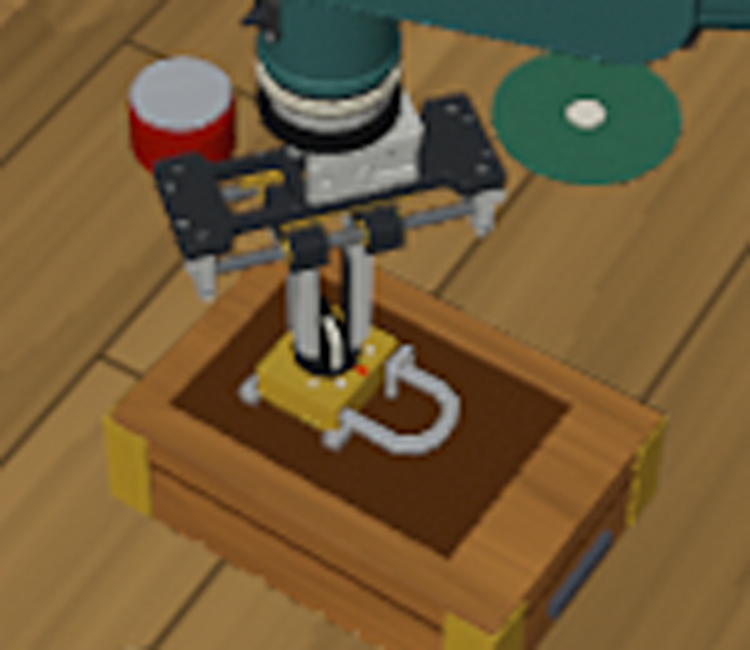

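The fingers are either side of the bar and still closing. I'll finish the grip, then turn the dial.

Call:
{"op": "apply_moves", "data": {"moves": [[[0, 0, 0], [0, 0, 0], 0], [[0, 0, 0], [0, 0, 0], 0], [[0, 0, 0], [0, 0, -0.08], 0], [[0, 0, 0], [0, 0, -0.17], 0], [[0, 0, 0], [0, 0, -0.26], 0], [[0, 0, 0], [0, 0, -0.35], 0], [[0, 0, 0], [0, 0, -0.44], 0], [[0, 0, 0], [0, 0, -0.53], 0], [[0, 0, 0], [0, 0, -0.61], 0], [[0, 0, 0], [0, 0, -0.66], 0]]}}

```text
time: 4.42
tool_pos: [0.5488, 0.1596, 0.1308]
ee_rot: [-3.141, 0.001, 3.103]
wrist_force: [1.0, 0.1, 0.9]
width: 0.0118
```

```bash
python3 -c "
from h import *
go([.548,.1605,.20],2.447+.65)
print(robot.get_obs()['wrist_torque'])
crop(snap('side','3'),200,190,150,130,5,'pics/s3.png')"
```

```text
t 4.42 pos [0.5488 0.1596 0.1308] rot [-3.141e+00  1.000e-03  3.103e+00] w 0.0118 F [1.  0.1 0.9] j [ 0.18  0.17  1.46 -0.    1.52 -1.35]
shift cm [ 0.07  0.09 -6.92] rot [-0.     0.001  0.006]
[ 0.09583804 -0.33387437  0.01004366]
```

View pics/s3.png

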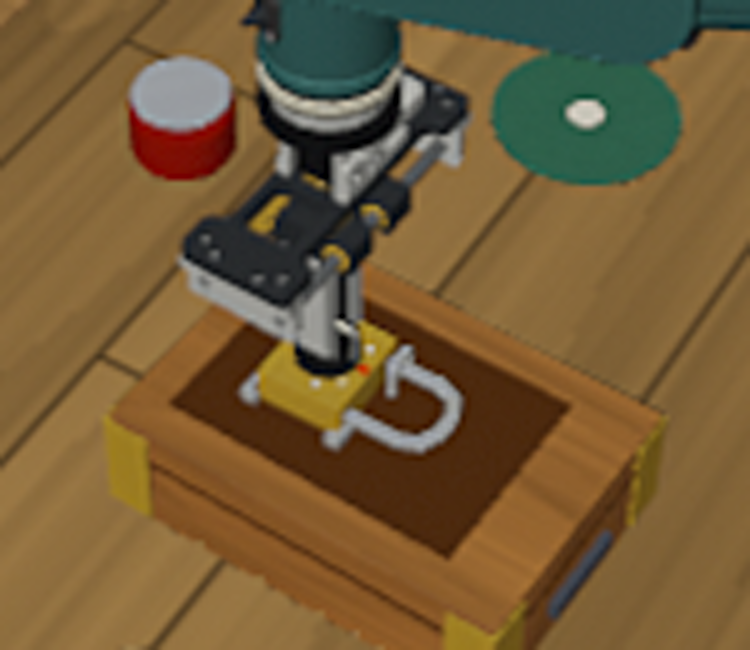

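The dial turned with the grip and the pointer end now points at the red dot at (362,370). I'll let go and rise.

Call:
{"op": "apply_moves", "data": {"moves": [[[0, 0, 0], [0, 0, 0], 0], [[0, 0, 0], [0, 0, 0], 0.3], [[0, 0, 0], [0, 0, 0], 0.4], [[0, 0, 0], [0, 0, 0], 0.4], [[0, 0, -0.5], [0, 0, 0], 0.4], [[0, 0, -1.5], [0, 0, 0], 0.4], [[0, 0, -2.7], [0, 0, 0], 0.4], [[0, 0, -4], [0, 0, 0], 0.4], [[0, 0, -5.5], [0, 0, 0], 0.4], [[0, 0, -6.5], [0, 0, 0], 0.4]]}}

```text
time: 5.3
tool_pos: [0.5493, 0.1598, 0.1987]
ee_rot: [3.141, 0.004, 3.1]
wrist_force: [0.2, -0.0, -1.1]
width: 0.0375
```

```bash
python3 -c "
from h import *
go([.470,.1638,.19],1.526)
crop(snap('side','4'),200,190,150,130,5,'pics/s4.png')"
```

```text
t 5.3 pos [0.5493 0.1598 0.1987] rot [3.141 0.004 3.1  ] w 0.0375 F [ 0.2 -0.  -1.1] j [ 0.18  0.14  1.36 -0.    1.64 -1.34]
shift cm [7.95 0.07 0.84] rot [0.004 0.002 1.574]
```

View pics/s4.png

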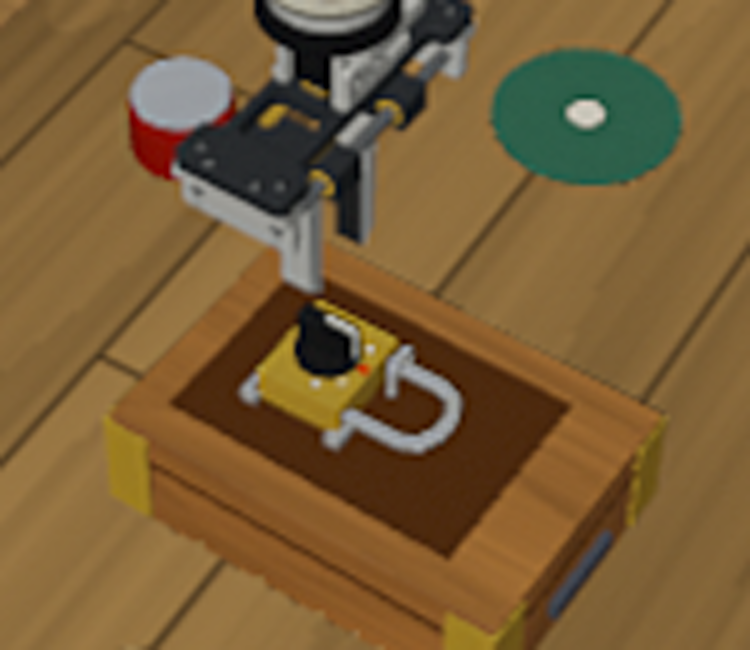

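The pointer line now ends at the red dot at (355,355) and the dial has settled there. I'll move over the bow with the jaws along the lock's x.

Call:
{"op": "apply_moves", "data": {"moves": [[[0.6, 0, 0], [0, 0, 0.12], 0.4], [[1.4, 0, 0], [0, 0, 0.24], 0.4], [[2.2, 0, 0], [0, 0, 0.36], 0.4], [[3, 0, 0], [0, 0, 0.48], 0.4], [[3.8, 0, 0], [0, 0, 0.6], 0.4], [[4.6, 0, 0], [0, 0, 0.72], 0.4], [[5.5, 0, 0], [0, 0, 0.84], 0.4], [[6.4, 0, 0.3], [0, 0, 0.96], 0.4], [[7.2, 0.1, 0.5], [0, 0, 1.08], 0.4], [[7.9, 0.1, 0.8], [0, 0, 1.2], 0.4]]}}

```text
time: 6.18
tool_pos: [0.4692, 0.1641, 0.188]
ee_rot: [3.141, 0.0, 1.894]
wrist_force: [0.2, 0.4, -0.7]
width: 0.0375
```

```bash
python3 -c "
from h import *
go([.470,.1638,.145],1.526)"
```

```text
t 6.18 pos [0.4692 0.1641 0.188 ] rot [3.141 0.    1.894] w 0.0375 F [ 0.2  0.4 -0.7] j [ 0.22 -0.02  1.55  0.    1.62 -0.1 ]
shift cm [-0.05  0.06  4.3 ] rot [ 0.001 -0.     0.368]
```

Call:
{"op": "apply_moves", "data": {"moves": [[[0, 0, 0], [0, 0, 0.12], 0.32], [[0, 0, 0], [0, 0, 0.24], 0.32], [[0, 0, 0.3], [0, 0, 0.37], 0.32], [[0, 0, 0.8], [0, 0, 0.37], 0.32], [[0, 0, 1.5], [0, 0, 0.37], 0.32], [[0, 0, 2.2], [0, 0, 0.37], 0.32], [[0, 0, 2.9], [0, 0, 0.37], 0.32], [[0, 0, 3.6], [0, 0, 0.37], 0.32], [[0, 0, 4.1], [0, 0, 0.37], 0.32], [[0, 0, 4.1], [0, 0, 0.37], 0.32]]}}

```text
time: 7.02
tool_pos: [0.4686, 0.1637, 0.1446]
ee_rot: [-3.139, 0.001, 1.53]
wrist_force: [0.1, 0.5, -0.3]
width: 0.0299
```

```bash
python3 -c "
from h import *
go([.470,.1638,.1015],1.526)
crop(snap('side','5'),200,190,150,130,5,'pics/s5.png');crop(snap('top','5'),150,180,120,130,4,'pics/t5.png')"
```

```text
t 7.02 pos [0.4686 0.1637 0.1446] rot [-3.139e+00  1.000e-03  1.530e+00] w 0.0299 F [ 0.1  0.5 -0.3] j [ 0.22 -0.    1.61 -0.    1.53  0.26]
shift cm [0.02 0.15 4.31] rot [-0.003  0.001  0.004]
```

View pics/s5.png

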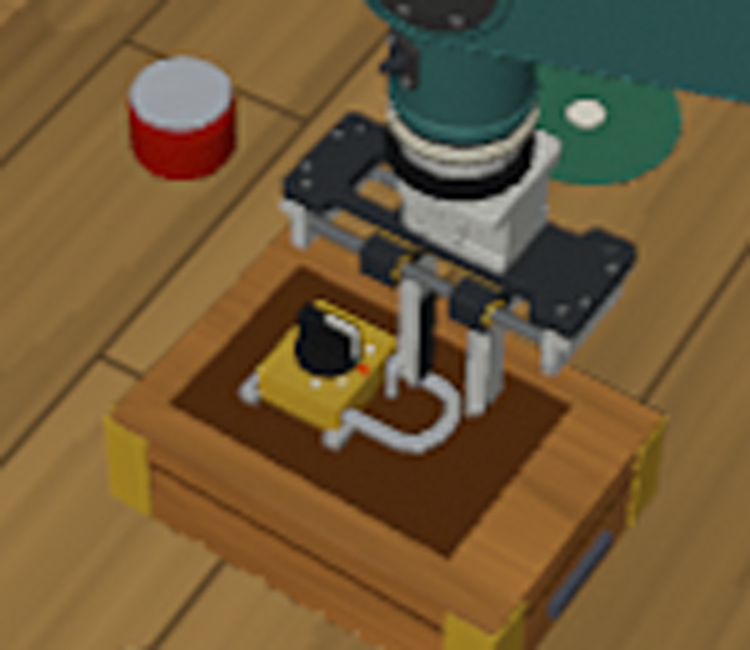

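View pics/t5.png

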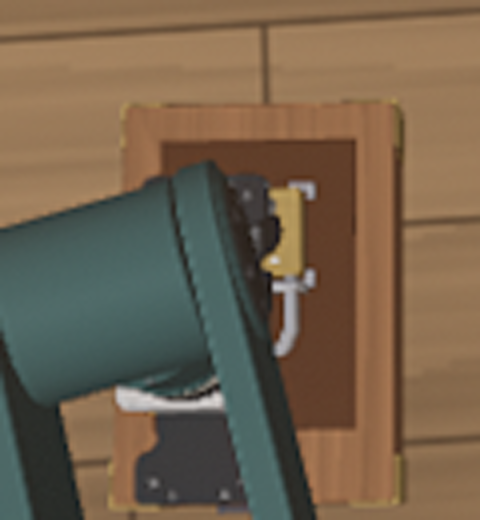

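```bash
python3 -c "
from h import *
for z in (.1306,.093,.0875):
  for dx in (-.015,0,.015,.0275):
    print(z,dx,((proj('side',[.4686+dx,.1637,z])[0]-[200,190]+.5)*5).round(0))
"
```

```text
0.1306 -0.015 [470. 399.]
0.1306 0 [447. 388.]
0.1306 0.015 [423. 377.]
0.1306 0.0275 [404. 367.]
0.093 -0.015 [468. 442.]
0.093 0 [445. 431.]
0.093 0.015 [421. 420.]
0.093 0.0275 [402. 410.]
0.0875 -0.015 [467. 448.]
0.0875 0 [444. 437.]
0.0875 0.015 [421. 426.]
0.0875 0.0275 [402. 417.]
```

The tips at (413,378) and (478,412) sit either side of the crossbar at about (442,430), which fits the projection. I'll descend and close on the bow.

Call:
{"op": "apply_moves", "data": {"moves": [[[0, 0.1, 0.5], [0, 0, 0], 0.32], [[0, 0.1, 1.1], [0, 0, 0], 0.32], [[0, 0.1, 1.7], [0, 0, 0], 0.32], [[0, 0.1, 2.3], [0, 0, 0], 0.32], [[0, 0.1, 2.9], [0, 0, 0], 0.32], [[0, 0.1, 3.4], [0, 0, 0], 0.32], [[0, 0.1, 3.8], [0, 0, 0], 0.32], [[0, 0.1, 4.1], [0, 0, 0], 0.32], [[0, 0.1, 4.3], [0, 0, 0], 0.32], [[0, 0.1, 4.3], [0, 0, 0], 0.32]]}}

```text
time: 7.95
tool_pos: [0.4704, 0.1638, 0.103]
ee_rot: [-3.141, 0.0, 1.53]
wrist_force: [0.2, -1.0, -0.8]
width: 0.0299
```

```bash
python3 -c "
from h import *
go([.470,.1638,.101],1.526)
crop(snap('side','6'),200,190,150,130,5,'pics/s6.png')"
```

```text
t 7.95 pos [0.4704 0.1638 0.103 ] rot [-3.141  0.     1.53 ] w 0.0299 F [ 0.2 -1.  -0.8] j [ 0.22  0.03  1.67 -0.    1.45  0.26]
shift cm [-0.01 -0.03  0.2 ] rot [-0.001  0.     0.004]
```

View pics/s6.png

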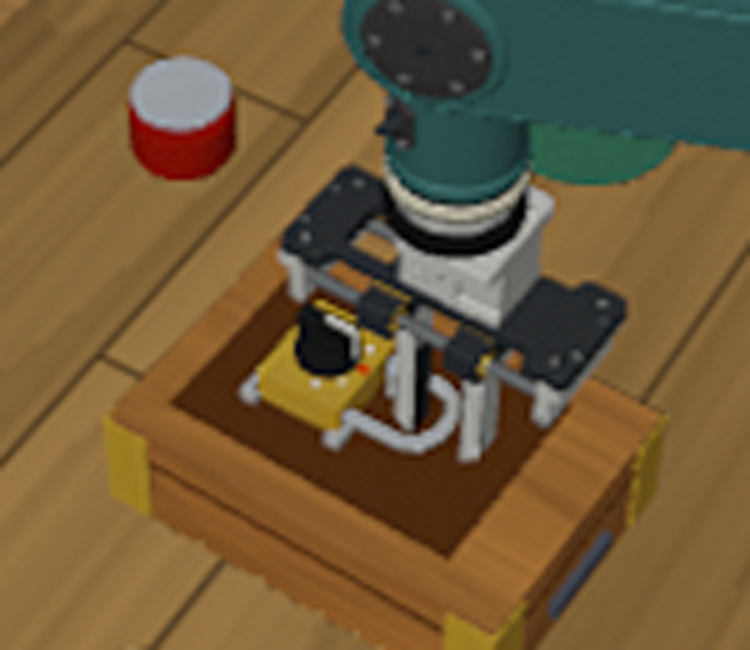

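One finger is inside the U at (405,425) and the other outside at (470,455). I'll close on the crossbar.

Call:
{"op": "apply_moves", "data": {"moves": [[[0, 0, 0.1], [0, 0, 0], 0.32], [[0, 0, 0.2], [0, 0, 0], 0.25], [[0, 0, 0.2], [0, 0, 0], 0.15], [[0, 0, 0.2], [0, 0, 0], 0], [[0, 0, 0.2], [0, 0, 0], 0], [[0, 0, 0.2], [0, 0, 0], 0], [[0, 0, 0.2], [0, 0, 0], 0], [[0, 0, 0.2], [0, 0, 0], 0], [[0, 0, 0.2], [0, 0, 0], 0], [[0, 0, 0.2], [0, 0, 0], 0]]}}

```text
time: 8.83
tool_pos: [0.471, 0.1638, 0.1017]
ee_rot: [3.141, 0.0, 1.53]
wrist_force: [3.6, 0.0, -0.4]
width: 0.009
```

```bash
python3 -c "
from h import *
go([.470-.0255,.1638+.0011,.101],1.526)"
```

```text
t 8.83 pos [0.471  0.1638 0.1017] rot [3.141 0.    1.53 ] w 0.009 F [ 3.6  0.  -0.4] j [ 0.22  0.03  1.67 -0.    1.44  0.26]
shift cm [ 0.   -2.65  0.06] rot [0.001 0.    0.004]
```

It is gripped at the bar's 9 mm. I'll pull straight along tool -y, which is the lock's -x.

Call:
{"op": "apply_moves", "data": {"moves": [[[0, -0.2, 0], [0, 0, 0], 0], [[0, -0.5, 0], [0, 0, 0], 0], [[0, -0.8, 0], [0, 0, 0], 0], [[0, -1.1, 0], [0, 0, 0], 0], [[0, -1.4, 0], [0, 0, 0], 0], [[0, -1.7, 0], [0, 0, 0], 0], [[0, -2, 0], [0, 0, 0], 0], [[0, -2.2, 0], [0, 0, 0], 0], [[0, -2.4, 0], [0, 0, 0], 0], [[0, -2.5, 0], [0, 0, 0], 0]]}}

```text
time: 9.67
tool_pos: [0.446, 0.165, 0.1016]
ee_rot: [3.14, -0.0, 1.53]
wrist_force: [6.1, -1.2, -0.7]
width: 0.0089
```

```bash
python3 -c "
from h import *
go([.471-.0265,.1638+.0011,.101],1.526)
crop(snap('side','7'),200,190,150,130,5,'pics/s7.png')"
```

```text
t 9.67 pos [0.446  0.165  0.1016] rot [ 3.14 -0.    1.53] w 0.0089 F [ 6.1 -1.2 -0.7] j [ 0.24 -0.03  1.72 -0.    1.44  0.28]
shift cm [-0.02 -0.15  0.06] rot [ 0.002 -0.     0.004]
```

View pics/s7.png

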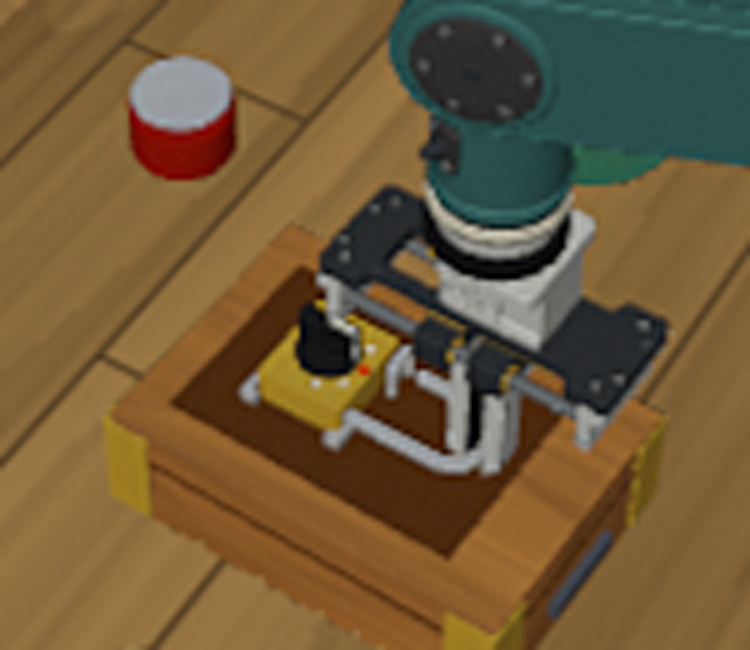

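The shackle moved about 25 mm, and the short leg end at (420,375) is clear of the staple. I'll ease on towards the end stop.

Call:
{"op": "apply_moves", "data": {"moves": [[[0, -0.04, 0], [0, 0, 0], 0], [[0, -0.08, 0], [0, 0, 0], 0], [[0, -0.12, 0], [0, 0, 0], 0], [[0, -0.15, 0], [0, 0, 0], 0], [[0, -0.18, 0], [0, 0, 0], 0], [[0, -0.2, 0], [0, 0, 0], 0], [[0, -0.2, 0], [0, 0, 0], 0], [[0, -0.2, 0], [0, 0, 0], 0], [[0, -0.2, 0], [0, 0, 0], 0], [[0, -0.2, 0], [0, 0, 0], 0]]}}

```text
time: 10.55
tool_pos: [0.4459, 0.1652, 0.1018]
ee_rot: [3.136, -0.001, 1.53]
wrist_force: [8.4, -1.5, -2.6]
width: 0.0088
```

```bash
python3 -c "
from h import *
go([.471-.0265,.1638+.0011,.101],1.526)"
```

```text
t 10.55 pos [0.4459 0.1652 0.1018] rot [ 3.136e+00 -1.000e-03  1.530e+00] w 0.0088 F [ 8.4 -1.5 -2.6] j [ 0.24 -0.03  1.73 -0.    1.44  0.28]
shift cm [-0.04 -0.14  0.08] rot [ 0.006 -0.001  0.003]
```

No more motion and the force is rising, so the shackle is at the end stop. I'll release and rise.

Call:
{"op": "apply_moves", "data": {"moves": [[[0, 0.1, 0], [0, 0, 0], 0.2], [[0, 0.1, 0], [0, 0, 0], 0.3], [[0, 0.1, 0], [0, 0, 0], 0.3], [[0, 0.1, 0], [0, 0, 0], 0.3], [[0, 0.1, -0.8], [0, 0, 0], 0.3], [[0, 0.1, -2], [0, 0, 0], 0.3], [[0, 0.1, -3.4], [0, 0, 0], 0.5], [[0, 0.1, -5], [0, 0, 0], 0.7], [[0, 0.1, -7], [0, 0, 0], 1], [[0, 0.1, -9], [0, 0, 0], 1]]}}

```text
time: 11.38
tool_pos: [0.4444, 0.1651, 0.1935]
ee_rot: [3.141, -0.0, 1.53]
wrist_force: [0.8, -0.5, 0.8]
width: 0.0516
```

```bash
python3 -c "
from h import *
go([.542,.1605,.19],3.097)
crop(snap('side','8'),200,190,150,130,5,'pics/s8.png')"
```

```text
t 11.38 pos [0.4444 0.1651 0.1935] rot [ 3.141 -0.     1.53 ] w 0.0516 F [ 0.8 -0.5  0.8] j [ 0.24 -0.08  1.59  0.    1.63  0.28]
shift cm [-0.06  9.77  0.35] rot [ 1.000e-03  0.000e+00 -1.567e+00]
```

View pics/s8.png

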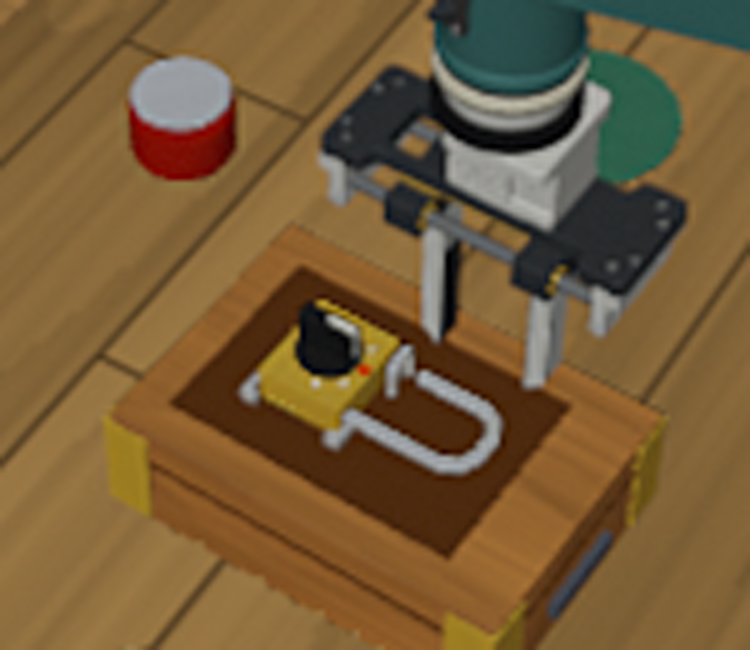

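The shackle is out: its short leg end at (420,378) is free of the staple at (400,365). I'll go over the body next.

Call:
{"op": "apply_moves", "data": {"moves": [[[0, 0.5, 0], [0, 0, -0.12], 1], [[0, 1.5, 0], [0, 0, -0.24], 1], [[0, 2.5, 0], [0, 0, -0.36], 1], [[0, 3.5, 0], [0, 0, -0.48], 1], [[0, 4.5, 0], [0, 0, -0.6], 1], [[0, 5.5, 0], [0, 0, -0.72], 1], [[0, 6.6, 0], [0, 0, -0.84], 1], [[0, 7.7, 0], [0, 0, -0.96], 1], [[0, 8.8, 0], [0, 0, -1.08], 1], [[-0.1, 9.8, 0], [0, 0, -1.2], 1]]}}

```text
time: 12.27
tool_pos: [0.543, 0.1601, 0.1919]
ee_rot: [3.141, 0.0, 2.736]
wrist_force: [-0.4, 0.2, -0.5]
width: 0.0939
```

```bash
python3 -c "
from h import *
go([.542,.1605,.16],3.097)"
```

```text
t 12.27 pos [0.543  0.1601 0.1919] rot [3.141 0.    2.736] w 0.0939 F [-0.4  0.2 -0.5] j [ 0.19  0.13  1.38  0.    1.63 -0.98]
shift cm [ 0.11 -0.01  3.19] rot [ 0.     0.    -0.361]
```

Call:
{"op": "apply_moves", "data": {"moves": [[[0, 0, 0], [0, 0, -0.12], 1], [[0, 0, 0], [0, 0, -0.24], 1], [[0, 0, 0], [0, 0, -0.36], 1], [[0, 0, 0.4], [0, 0, -0.36], 1], [[0, 0, 0.9], [0, 0, -0.36], 1], [[0, 0, 1.5], [0, 0, -0.36], 1], [[0, 0, 2.1], [0, 0, -0.36], 1], [[0, 0, 2.7], [0, 0, -0.36], 1], [[0, 0, 3.2], [0, 0, -0.36], 1], [[0, 0, 3.2], [0, 0, -0.36], 1]]}}

```text
time: 13.1
tool_pos: [0.5416, 0.1598, 0.1575]
ee_rot: [-3.141, -0.003, 3.089]
wrist_force: [-1.0, -0.9, -0.6]
width: 0.0937
```

```bash
python3 -c "
from h import *
go([.542,.1605,.099],3.097)
crop(snap('side','9'),200,190,150,130,5,'pics/s9.png')"
```

```text
t 13.1 pos [0.5416 0.1598 0.1575] rot [-3.141e+00 -3.000e-03  3.089e+00] w 0.0937 F [-1.  -0.9 -0.6] j [ 0.19  0.14  1.43 -0.    1.57 -1.33]
shift cm [-0.06  0.08  5.85] rot [-0.001 -0.003 -0.008]
```

View pics/s9.png

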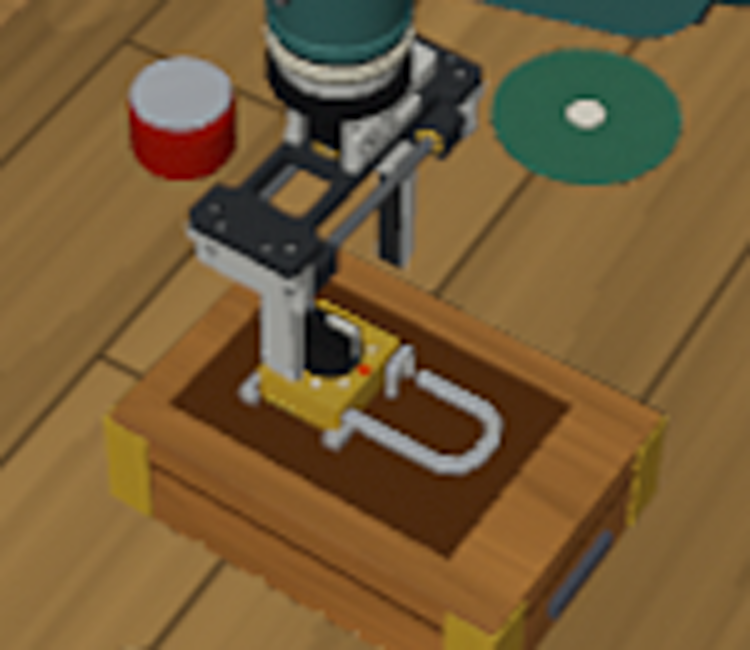

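The jaws straddle the 64 mm sides, with the near finger at (283,370) descending outside the body. I'll go down and watch the force.

Call:
{"op": "apply_moves", "data": {"moves": [[[0, 0, 0.5], [0, 0, 0], 1], [[0, 0, 1.2], [0, 0, 0], 1], [[0, 0, 2], [0, 0, 0], 1], [[0, 0, 2.8], [0, 0, 0], 1], [[0, 0, 3.5], [0, 0, 0], 1], [[0, 0, 4.1], [0, 0, 0], 1], [[0, 0, 4.7], [0, 0, 0], 1], [[0, 0, 5.2], [0, 0, 0], 1], [[0, 0, 5.5], [0, 0, 0], 1], [[0, 0, 5.7], [0, 0, 0], 1]]}}

```text
time: 13.98
tool_pos: [0.5423, 0.1599, 0.1019]
ee_rot: [-3.141, -0.001, 3.09]
wrist_force: [0.2, 0.4, -0.5]
width: 0.0937
```

Call:
{"op": "apply_moves", "data": {"moves": [[[0, 0, 0], [0, 0, 0], 1], [[0, 0, 0], [0, 0, 0], 0.8], [[0, 0, 0], [0, 0, 0], 0.7], [[0, 0, 0], [0, 0, 0], 0.6], [[0, 0, 0], [0, 0, 0], 0], [[0, 0, 0], [0, 0, 0], 0], [[0, 0, 0], [0, 0, 0], 0], [[0, 0, 0], [0, 0, 0], 0], [[0, 0, 0], [0, 0, 0], 0], [[0, 0, 0], [0, 0, 0], 0]]}}

```text
time: 14.82
tool_pos: [0.5426, 0.1598, 0.1027]
ee_rot: [-3.141, 0.0, 3.09]
wrist_force: [-0.9, -0.5, 1.8]
width: 0.0637
```

```bash
python3 -c "
from h import *
go([.542,.1605,.19],3.097)
crop(snap('side','10'),200,190,150,130,5,'pics/s10.png')"
```

```text
t 14.82 pos [0.5426 0.1598 0.1027] rot [-3.141  0.     3.09 ] w 0.0637 F [-0.9 -0.5  1.8] j [ 0.19  0.17  1.51 -0.    1.46 -1.33]
shift cm [ 0.06  0.07 -8.73] rot [-0.     0.    -0.007]
```

View pics/s10.png

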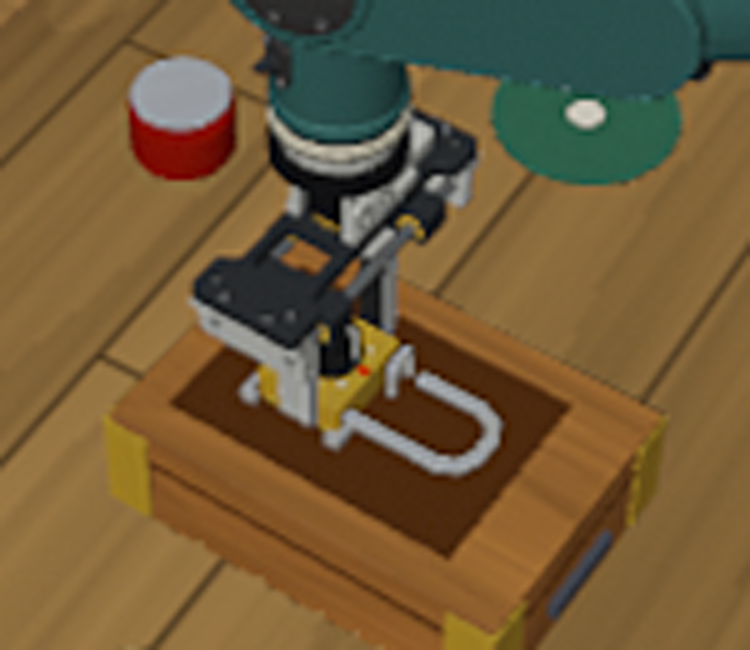

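The body is gripped at 63.7 mm, against 64 mm given. I'll lift straight up.

Call:
{"op": "apply_moves", "data": {"moves": [[[0, 0, -0.3], [0, 0, 0], 0], [[0, 0, -0.8], [0, 0, 0], 0], [[0, 0, -1.4], [0, 0, 0], 0], [[0, 0, -2.1], [0, 0, 0], 0], [[0, 0, -3], [0, 0, 0], 0], [[0, 0, -4], [0, 0, 0], 0], [[0, 0, -5.2], [0, 0, 0], 0], [[0, 0, -6.4], [0, 0, 0], 0], [[0, 0, -7.6], [0, 0, 0], 0], [[0, 0, -8.6], [0, 0, 0], 0]]}}

```text
time: 15.7
tool_pos: [0.5429, 0.1601, 0.1907]
ee_rot: [3.141, 0.002, 3.09]
wrist_force: [0.5, 0.6, -3.8]
width: 0.064
```

```bash
python3 -c "
from h import *
go([.552,-.1800,.20],3.097)
crop(snap('side','11'),200,150,150,130,5,'pics/s11.png')"
```

```text
t 15.7 pos [0.5429 0.1601 0.1907] rot [3.141e+00 2.000e-03 3.090e+00] w 0.064 F [ 0.5  0.6 -3.8] j [ 0.19  0.13  1.38 -0.    1.63 -1.33]
shift cm [ -2.67 -33.91  -0.94] rot [ 0.     0.002 -0.007]
```

View pics/s11.png

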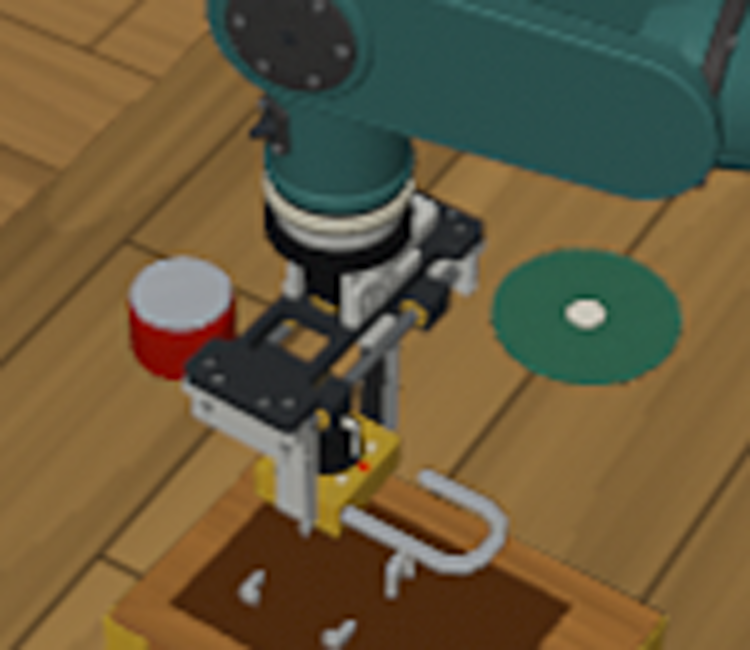

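The lock is lifted level with the shackle out, and the 3.8 N reading fits its mass. I'll carry it to the mat.

Call:
{"op": "apply_moves", "data": {"moves": [[[-0.1, -0.6, -0.1], [0, 0, 0], 0], [[-0.2, -1.7, -0.2], [0, 0, 0], 0], [[-0.3, -3.2, -0.3], [0, 0, 0], 0], [[-0.5, -5, -0.4], [0, 0, 0], 0], [[-0.6, -7, -0.5], [0, 0, 0], 0], [[-0.8, -9, -0.6], [0, 0, 0], 0], [[-0.9, -11, -0.7], [0, 0, 0], 0], [[-1.1, -13, -0.8], [0, 0, 0], 0], [[-1.2, -15, -0.9], [0, 0, 0], 0], [[-1.4, -17, -0.9], [0, 0, 0], 0]]}}

```text
time: 16.58
tool_pos: [0.5467, -0.0126, 0.1965]
ee_rot: [-3.141, -0.002, 3.089]
wrist_force: [-0.4, 0.4, -3.6]
width: 0.0635
```

```bash
python3 -c "
from h import *
go([.552,-.1800,.20],3.097)"
```

```text
t 16.58 pos [ 0.5467 -0.0126  0.1965] rot [-3.141e+00 -2.000e-03  3.089e+00] w 0.0635 F [-0.4  0.4 -3.6] j [-0.13  0.09  1.42 -0.    1.64 -1.64]
shift cm [ -1.4  -16.69  -0.35] rot [-0.    -0.002 -0.008]
```

Call:
{"op": "apply_moves", "data": {"moves": [[[-0.2, -2, 0], [0, 0, 0], 0], [[-0.3, -4, 0], [0, 0, 0], 0], [[-0.5, -6, 0], [0, 0, 0], 0], [[-0.7, -8, 0], [0, 0, 0], 0], [[-0.9, -10, 0], [0, 0, 0], 0], [[-1.1, -12, 0], [0, 0, 0], 0], [[-1.2, -14, 0], [0, 0, 0], 0], [[-1.3, -15.5, 0], [0, 0, 0], 0], [[-1.4, -16.4, 0], [0, 0, 0], 0], [[-1.4, -16.8, 0], [0, 0, 0], 0]]}}

```text
time: 17.42
tool_pos: [0.5524, -0.1807, 0.1966]
ee_rot: [3.141, -0.001, 3.088]
wrist_force: [-0.5, -0.3, -3.8]
width: 0.0641
```

Call:
{"op": "apply_moves", "data": {"moves": [[[0, 0, 0], [0, 0, 0], 0], [[0, 0, 0], [0, 0, 0], 0], [[0, 0, 0], [0, 0, 0], 0], [[0, 0, 0], [0, 0, 0], 0], [[0, 0, 0], [0, 0, 0], 0], [[0, 0, 0], [0, 0, 0], 0], [[0, 0, 0], [0, 0, 0], 0], [[0, 0, 0], [0, 0, 0], 0], [[0, 0, 0], [0, 0, 0], 0], [[0, 0, 0], [0, 0, 0], 0]]}}

```text
time: 18.25
tool_pos: [0.553, -0.179, 0.1975]
ee_rot: [-3.141, 0.0, 3.09]
wrist_force: [-0.0, -0.7, -3.9]
width: 0.0639
```

```bash
python3 -c "
from h import *
go([.552,-.1800,.20],3.097)
crop(snap('side','12'),220,70,150,150,4,'pics/s12.png');im=snap('top','12');cv2.imwrite('pics/t12.png',im[:,:,::-1])
print(proj('side',[[.558,-.18,.178],[.558,-.18,.204],[.558-.024,-.18+.001,.205],[.558-.1085,-.175,.191]]).round(0), ((proj('side',[.558-.1085,-.175,.191])-[220,70])*4).round())
print(robot.get_obs()['qvel'].round(3))"
```

```text
t 18.25 pos [ 0.553  -0.179   0.1975] rot [-3.141  0.     3.09 ] w 0.0639 F [-0.  -0.7 -3.9] j [-0.41  0.16  1.33 -0.    1.65 -1.93]
shift cm [ 0.09 -0.1  -0.25] rot [-0.     0.    -0.007]
[[320. 173.]
 [321. 167.]
 [328. 170.]
 [351. 183.]] [[525. 454.]]
[ 0.001  0.    -0.001 -0.002  0.001  0.001]
```

View pics/s12.png

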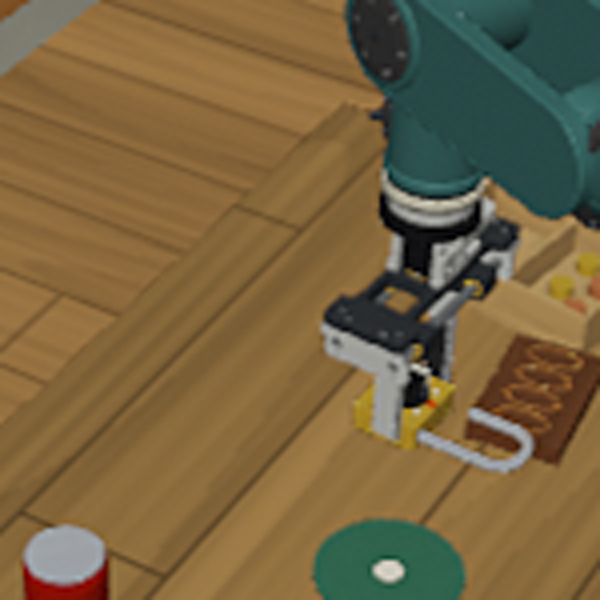

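View pics/t12.png

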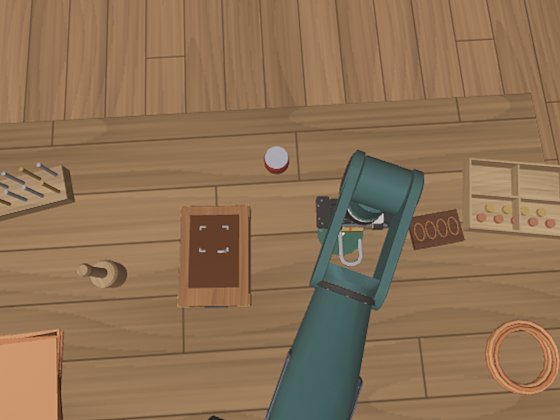

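The lock hangs level about 17.5 cm up. The red dot at (432,404) and the bow at (525,450) are where a lock centred on the mat would project. The tin, maul and block have not moved. I'll hand it in.

```bash
python3 -c "
from h import *
print(job.close_job()); o=robot.get_obs(); print(o['time'],o['tool_pos'],o['width'],o['wrist_force'])"
```

```text
the job is handed in; nothing more can be done
None
the job is handed in; nothing more can be done
```

I turned the dial from the -0.65 notch to the red dot, drew the shackle to its end stop, lifted the padlock off the staple and handed it in while holding it over the mat. The job closed shortly after 18 s and gave no verdict.

- **Dial:** after I let go, the pointer still rested at the red dot.
- **Shackle:** it moved about 25 mm of the 26 mm and then stopped while the pull force rose. In the last pictures the bow still sits where a fully drawn shackle would put it.
- **Hold:** the fingers read 63.9 mm on the 64 mm body, carrying 3.9 N. The lock is level, with its underside about 17.5 cm above the table and its centre within about 5 mm of the mat's middle.
- **Bystanders:** the maul, block and tin look unmoved in the last pictures.

No check failed. The dial angle, shackle travel and lock pose are judged from the pictures and the tool position; I had no direct reading of them.

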